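# Make up two microscopy kits

## Task

Make up two kits from the stock on the bench. The blue tray gets the yellow-capped specimen pot and the amber dropper bottle; the green tray gets the purple-capped specimen pot and the cover-glass box; in each tray the pot goes in the white-floored compartment and the other item in the black-floored one. Set everything down gently, standing upright on the compartment floor, and leave the rest of the stock (red-capped pot, clear dropper bottle, lens) standing where it is.

Things in the scene. Friction and masses are not known exactly. Their poses are not given: they have to be found in the camera images.
- blue_tray: blue plastic kit tray, fixed, 82 (its x) by 141 (its y) mm, 19 mm high, open on top, plus a 16 mm tab at each y end; walls 3 mm, inner floor 3 mm above the bench. A divider makes two compartments, each 76 (x) by 66 (y) mm inside: white floor on the +y side (centre y = +34.5 mm), black floor on the -y side (centre y = -34.5 mm). Origin: centre of its underside, z up. Heading varies; the white side may point either way.
- green_tray: green plastic kit tray, fixed, 82 (its x) by 141 (its y) mm, 19 mm high, open on top, plus a 16 mm tab at each y end; walls 3 mm, inner floor 3 mm above the bench. A divider makes two compartments, each 76 (x) by 66 (y) mm inside: white floor on the +y side (centre y = +34.5 mm), black floor on the -y side (centre y = -34.5 mm). Origin: centre of its underside, z up. Heading varies; the white side may point either way.
- yellow_pot: specimen pot, round, upright, pale grey-blue body 40 mm in diameter with a yellow screw cap 41 mm in diameter and 16 mm high; 62 mm tall in all. Closed and rigid. Origin: centre of its underside, z up. Loose, about 50 g.
- purple_pot: specimen pot, round, upright, pale grey-blue body 40 mm in diameter with a purple screw cap 41 mm in diameter and 16 mm high; 62 mm tall in all. Closed and rigid. Origin: centre of its underside, z up. Loose, about 50 g.
- amber_bottle: round dropper bottle, dark amber-brown, 88 mm tall: straight body 40 mm in diameter up to 52 mm above its base, then a shoulder and a black collar and bulb 21 mm wide and less. Grip it by the straight body. Origin: centre of its underside, z up. Loose, about 80 g.
- glass_box: cover-glass box, a closed rigid plastic box, off-white with a teal-blue lid (top 10 mm), 56 mm long (its x) by 30 mm wide (its y), 44 mm high. Loose, about 50 g. Origin: centre of its underside, z up. Its heading varies.
- red_pot: specimen pot, round, upright, pale grey-blue body 40 mm in diameter with a red screw cap 41 mm in diameter and 16 mm high; 62 mm tall in all. Closed and rigid. Origin: centre of its underside, z up. Not part of either kit: it stays where it stands.
- clear_bottle: round dropper bottle, pale blue-green, 88 mm tall: straight body 40 mm in diameter up to 52 mm above its base, then a shoulder and a white collar and bulb 21 mm wide and less. Grip it by the straight body. Origin: centre of its underside, z up. Not part of either kit: it stays where it stands.
- lens: microscope objective lens standing on the bench, black barrel 34 mm in diameter with a brass ring, stepping in to a steel nose on top, 50 mm tall. Origin: centre of its underside, z up. Not part of either kit: it stays where it stands.

How it is judged:
At the end, for the whole second after the job is handed in: The goal's four items stand in their compartments: within 26 mm along the tray's x and 22 mm along its y of the centre, underside within 8 mm of the tray's, upright within 0.12 rad, at rest. Red-capped pot, clear bottle and lens upright, within 15 mm of where they started (x of yellow_pot in the frame of blue_tray between -0.026 and 0.026 m and y of yellow_pot in the frame of blue_tray between 0.0125 and 0.0565 m and z of each of yellow_pot, amber_bottle in the frame of blue_tray below 0.008 m and angle between each of yellow_pot, amber_bottle, purple_pot, glass_box, red_pot, clear_bottle, lens's own z axis and vertical below 0.12 rad and linear speed of each of yellow_pot, amber_bottle, purple_pot, glass_box below 0.02 m/s and angular speed of each of yellow_pot, amber_bottle, purple_pot, glass_box below 0.3 rad/s and x of amber_bottle in the frame of blue_tray between -0.026 and 0.026 m and y of amber_bottle in the frame of blue_tray between -0.0565 and -0.0125 m and x of purple_pot in the frame of green_tray between -0.026 and 0.026 m and y of purple_pot in the frame of green_tray between 0.0125 and 0.0565 m and z of each of purple_pot, glass_box in the frame of green_tray below 0.008 m and x of glass_box in the frame of green_tray between -0.026 and 0.026 m and y of glass_box in the frame of green_tray between -0.0565 and -0.0125 m and distance of each of red_pot, clear_bottle, lens from where it was at the start of the episode below 0.015 m); the robot touches nothing.
It fails at once if the red-capped pot, the clear bottle or the lens is pushed more than 15 mm or tipped over (distance of any of red_pot, clear_bottle, lens from where it was at the start of the episode above 0.015 m or angle between any of red_pot, clear_bottle, lens's own z axis and vertical above 0.5 rad).
It fails at once if an item is rammed into its tray (over 40 N) (contact force between any of yellow_pot, amber_bottle and blue_tray above 40 N or contact force between any of purple_pot, glass_box and green_tray above 40 N).
It fails at once if an item is dropped: it falls free of the fingers for more than about 25 mm (0.7 m/s) ((linear speed of yellow_pot above 0.7 m/s and contact force between yellow_pot and the fingers below 0.05 N) or (linear speed of amber_bottle above 0.7 m/s and contact force between amber_bottle and the fingers below 0.05 N) or (linear speed of purple_pot above 0.7 m/s and contact force between purple_pot and the fingers below 0.05 N) or (linear speed of glass_box above 0.7 m/s and contact force between glass_box and the fingers below 0.05 N)).
It also fails if it takes over 112 s, if anything falls off the work surface, if the arm or the gripper's body presses on something with over 40 N, if the wrist force passes 120 N, or if a joint passes its speed limit or range.

## Robot

A 7-joint arm with a two-finger parallel gripper is mounted at the origin on the work surface. World frame = base frame: x ahead of the robot, y to its left, z up, the work surface at z = 0. Lengths are in m, angles in rad, forces in N, time in s.
With the tool pointing down it reaches from about 0.4 to 0.85 m from the base axis. Payload 10.4 kg.
Tool frame: the origin (TCP) lies at the very end of the fingers, on their centre line; the grasp point (between the pads) lies 19 mm behind it (r.pinch_z is the distance from the TCP to the grasp point, in m); z points along the fingers, y is the direction in which the jaws open and shut (so a half turn about z gives the same grasp; the last joint's range is limited). The gripper opens to 87 mm and grips with 3 to 60 N. Pads are 19 mm wide; open, the fingers measure 117 mm over their backs; the gripper's body (75 mm by 190 mm) begins 51 mm behind the grasp point.
Start: joints at [-1.356, 0.332, -0.065, 1.46, 0.022, 1.35, -0.088], TCP at [0.147, 0.607, 0.189] pointing down, gripper open.
Joint ranges: [-2.6, 2.6], [-0.5, 2.12], [-1.47, 1.34], [0.16, 2.42], [-1.27, 4.41], [0.06, 2.06], [-2.6, 2.6]. Speed limits (rad/s): [2.22, 2.22, 2.79, 2.79, 3.14, 3.14, 3.14].

## Interface

Orientations are given as a unit quaternion [x, y, z, w].
In Python, from workcell import r, vision, nets gives the robot as it stands. The module is installed in compiled form; this text tells all that it offers.
- The arm moves only by the tool drive_tool, never from a script. Its argument "motion" is a list of rows, each a list of 3 entries, a list of its own where there are three numbers: the shift along the tool's x, y, z in cm, then the turn about the tool's z in degrees, then the finger opening in cm, from 0 to 8.7. In form: [[[dx, dy, dz], spin, gripper], ...]. A call has 1 to 10 rows; each row is the pose to reach, as a shift and turn from the pose commanded when the call began, along the tool's axes at that moment; what a row does not reach only later rows make up. A row lasts 1/12 s, in which the tool goes at most 41.7 mm and 7.16 degrees, less where a joint would pass 70% of its speed; a pose out of reach is approached as far as the arm can. A call with a gripper value outside its range is refused whole. The fingers move at their own pace and stop on an object; "grip_force" is the grip in N (left out, the last holds). Time passes only in rows, so rows that repeat a pose let the fingers close. It gives the time, the measured TCP pose, the force and the opening at its end, in the units of the state.
- r.state(): the state, without advancing time (a new reading comes with each control period).
- vision.grab_frame(name): name is "side" or "top"; returns a dict with "color" (384x512x3 uint8, red, green, blue), "range_z" (384x512 float32, m along the optical axis (not along the pixel's ray), 0 where there is no reading), "intrinsics" (3x3 intrinsics, pixels), "R" (3x3) and "t" (3): a world point X has camera coordinates R X + t. Camera axes: x right, y down, z forward; pixel columns grow to the right and rows downward; lengths in m; the calibration is good to about 2 mm. A picture is of the moment at which its call begins.
- r.job_done(): hands the job in, once; it reports no verdict.
Trained networks look in the newest picture that a camera, given by its name, has taken for a name from the list of things; names that differ only in an ending like _2 or _b are one class to them, and where a whole thing is asked for, a point or a joint stands for the part that bears it (a point fixed in the world has none). Each returns a list of dicts, best first, with "p" (0 to 1); they miss things now and then, are a little off and sometimes report something else, mostly with a low value. They report only what shows in the picture. A call takes as long as a camera call.
- nets.look_for(camera, target): "at" ([x, y, z] in m, in world coordinates, good to about 4 mm: the middle of the surface that is visible of it).
The state is a dict: "t": time; "joints": joint angles; "joint_velocities": joint speeds; "effort": joint torques, N m; "tcp_pos": TCP position; "tcp_rot": TCP orientation; "wrist_force": force on the tool from outside, world axes, zero at the start; "ft_torque": the same for the moment, N m; "finger_gap": opening from 0.0 (shut) to 1.0 (fully open).
Only numpy, scipy, OpenCV 4.12 (cv2) and the standard library are available. Lean on these libraries where they do the work, as an engineer would, in place of code of your own. Each camera call takes 0.05 s, during which the arm holds its last target.

## Working session

There is one attempt and no reset: what is moved stays moved. The work goes in short steps, Python scripts to look and compute and a tool call to move; the robot and the scene stay as the last step left them, time stands still between calls to the robot, and variables do not carry over. Pictures are saved under pics/ and viewed, and the job is handed in when it is done.

Besides the shell and the picture viewer there is one more tool, called as name(argument=value, ...) on one line, values as JSON. drive_tool: Moves the arm, as the interface text tells. Its arguments: {"type":"object","properties":{"motion":{"type":"array"},"grip_force":{"type":"number"}},"required":["motion"]}

```bash
mkdir -p pics
python3 - <<'E'
from workcell import r, vision, nets
import cv2, pickle
s=r.state();print(s, r.pinch_z)
for n in("top","side"):
    f=vision.grab_frame(n);pickle.dump(f,open(n+".pkl","wb"))
    cv2.imwrite(f"pics/{n}0.png",f["color"][:,:,::-1]);print(n,f["intrinsics"],f["R"],f["t"])
E
```

```text
{'t': 0.0, 'joints': array([-1.35558169,  0.33286583, -0.06468377,  1.46096117,  0.02160554,
        1.34987933, -0.08849328]), 'joint_velocities': array([-0.00054788, -0.00032911,  0.00123691,  0.00084997,  0.00072148,
        0.0013244 , -0.00162817]), 'effort': array([-6.28981684e-05, -6.23257041e+01,  2.44324270e-02, -3.89896631e+01,
       -6.13795244e-02,  3.97528277e-02,  1.41395749e-04]), 'tcp_pos': array([0.14715367, 0.6069794 , 0.18784823]), 'tcp_rot': array([ 1.18620330e-01,  9.92939431e-01, -7.07564471e-04, -4.59316685e-05]), 'wrist_force': array([-0.13941794, -0.30018258,  0.02570763]), 'ft_torque': array([-0.02241789,  0.0177    ,  0.01853503]), 'finger_gap': 0.9965539188850554} 0.0187
top [[430.8637502    0.         259.57128648]
 [  0.         430.8637502  187.25834067]
 [  0.           0.           1.        ]] [[ 0.00236608 -0.99950785 -0.03128033]
 [-0.99383061  0.00111814 -0.11090296]
 [ 0.11088336  0.03134975 -0.99333885]] [0.01606599 0.528526   1.03625344]
side [[424.83671856   0.         256.94407662]
 [  0.         424.83671856 186.91472509]
 [  0.           0.           1.        ]] [[-0.90992664 -0.41446496 -0.01588397]
 [-0.24408517  0.5660473  -0.78740897]
 [ 0.33534451 -0.71260736 -0.61622627]] [0.50303929 0.159952   0.80075432]
```

View pics/top0.png

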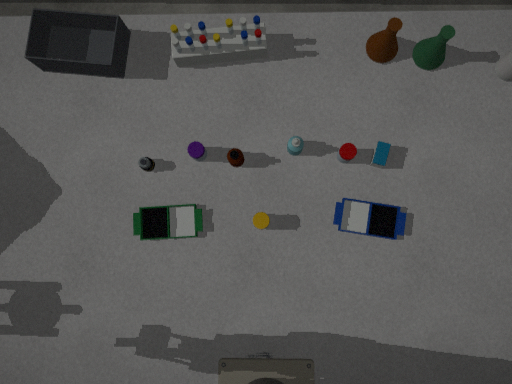

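View pics/side0.png

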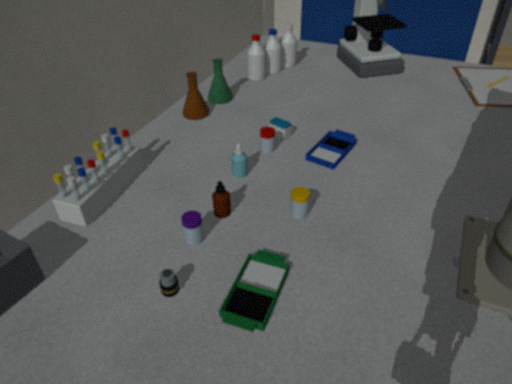

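```bash
cat > m.py <<'E'
import numpy as np, cv2
def cloud(f):
    K=f["intrinsics"];z=f["range_z"];h,w=z.shape
    u,v=np.meshgrid(np.arange(w),np.arange(h))
    c=np.stack([(u-K[0,2])/K[0,0]*z,(v-K[1,2])/K[1,1]*z,z],-1)
    P=(c-f["t"])@f["R"]
    P[z<=0]=np.nan
    return P
E
python3 - <<'E'
import pickle,numpy as np,cv2
from m import cloud
D=dict(purple=(196,150),amber=(236,157),clear=(296,145),red=(348,152),box=(381,154),yellow=(262,221),lens=(147,163),green=(168,222),blue=(370,218))
from workcell import nets
f=pickle.load(open("top.pkl","rb"));P=cloud(f)
print("bench z",np.nanmedian(P[260:300,200:300,2]))
Z=P[:,:,2]
for n,(u,v) in D.items():
    R=38 if n in("green","blue") else 16
    sub=P[v-R:v+R,u-R:u+R].reshape(-1,3)
    hi=np.nanpercentile(sub[:,2],99.5)
    m=sub[:,2]>(0.010 if R==38 else 0.012)
    q=sub[m]
    print(n,"zmax %.3f"%np.nanmax(sub[:,2]),m.sum(),"mean",q.mean(0).round(4),"x",np.nanpercentile(q[:,0],[1,99]).round(4),"y",np.nanpercentile(q[:,1],[1,99]).round(4))
for t in["purple_pot","amber_bottle","clear_bottle","red_pot","glass_box","yellow_pot","lens","green_tray","blue_tray"]:
    for cam in("top","side"):
        print(t,cam,[(np.round(d["at"],4).tolist(),round(d["p"],2)) for d in nets.look_for(cam,t)[:2]])
for n in("top","side"):
    c=pickle.load(open(n+".pkl","rb"))["color"]
    c=c[110:260,110:430] if n=="top" else c[100:340,130:380]
    cv2.imwrite(f"pics/{n}0z.png",cv2.resize(c[:,:,::-1],None,fx=2.4,fy=2.4,interpolation=cv2.INTER_CUBIC))
E
```

```text
bench z -0.0011446995299772213
purple zmax 0.066 278 mean [0.6158 0.1702 0.0545] x [0.5989 0.6365] y [0.1532 0.1906]
amber zmax 0.089 241 mean [0.5997 0.0755 0.0556] x [0.584  0.6207] y [0.0587 0.096 ]
clear zmax 0.089 248 mean [ 0.6288 -0.07    0.0544] x [0.6139 0.652 ] y [-0.0901 -0.0518]
red zmax 0.066 285 mean [ 0.6104 -0.1949  0.0545] x [0.5934 0.6319] y [-0.2163 -0.1774]
box zmax 0.047 348 mean [ 0.6088 -0.2795  0.039 ] x [0.5811 0.6384] y [-0.3004 -0.2609]
yellow zmax 0.066 226 mean [0.4459 0.0126 0.0605] x [0.4276 0.4656] y [-0.0049  0.0309]
lens zmax 0.053 174 mean [0.5881 0.3009 0.0352] x [0.5743 0.606 ] y [0.2877 0.3176]
green zmax 0.023 609 mean [0.4447 0.2492 0.0174] x [0.4006 0.4879] y [0.1604 0.3338]
blue zmax 0.024 626 mean [ 0.4525 -0.256   0.0171] x [0.4046 0.5005] y [-0.3402 -0.1671]
purple_pot top [([0.6212, 0.1705, 0.0637], 0.51)]
purple_pot side [([0.6115, 0.1902, 0.0496], 0.72)]
amber_bottle top []
amber_bottle side [([0.5969, 0.0898, 0.0452], 0.87), ([0.4454, 0.251, 0.0068], 0.7)]
clear_bottle top [([0.6284, -0.0697, 0.0539], 0.76), ([0.6112, -0.1979, 0.0631], 0.24)]
clear_bottle side [([0.6302, -0.0559, 0.0435], 0.78)]
red_pot top [([0.6086, -0.2008, 0.0625], 0.77), ([0.6328, -0.0697, 0.0557], 0.67)]
red_pot side [([0.609, -0.1861, 0.0414], 0.82)]
glass_box top [([0.6102, -0.2779, 0.0423], 0.58)]
glass_box side [([0.6068, -0.2695, 0.0298], 0.67)]
yellow_pot top [([0.4566, 0.0143, 0.0621], 0.59)]
yellow_pot side [([0.4465, 0.0265, 0.0451], 0.81)]
lens top [([0.5872, 0.2964, 0.0346], 0.46), ([0.4583, 0.0122, 0.0613], 0.34)]
lens side [([0.59, 0.3121, 0.0282], 0.63), ([0.6288, -0.0548, 0.0423], 0.21)]
green_tray top [([0.4522, -0.2573, 0.0036], 0.37)]
green_tray side [([0.4447, 0.2531, 0.0051], 0.81), ([0.4463, 0.0268, 0.0467], 0.37)]
blue_tray top []
blue_tray side [([0.4519, -0.2516, 0.0085], 0.81)]
```

View pics/top0z.png

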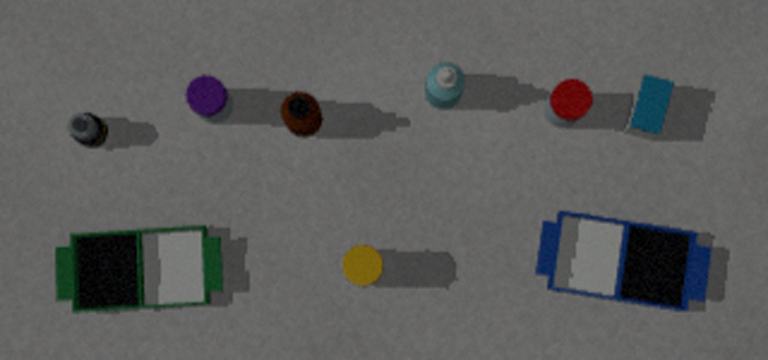

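Run:
```python
import pickle,numpy as np,cv2
from m import cloud
from scipy.optimize import least_squares
C={n:pickle.load(open(n+".pkl","rb")) for n in("top","side")}
CL={n:cloud(f) for n,f in C.items()}
for n,f in C.items(): print(n,"cam at",(-f["R"].T@f["t"]).round(3))
g=dict(purple=(.616,.170,20),amber=(.60,.0755,20),clear=(.629,-.07,20),red=(.61,-.195,20),yellow=(.446,.013,20),lens=(.588,.301,17))
for n,(x,y,R) in g.items():
    for cams in(("top",),("side",),("top","side")):
        Q=np.concatenate([CL[c].reshape(-1,3) for c in cams])
        d=np.hypot(Q[:,0]-x,Q[:,1]-y)
        m=(d<.035)&(Q[:,2]>.008)&(Q[:,2]<(.044 if R==20 else .03))
        q=Q[m]
        if len(q)<15: print(n,cams,"few",len(q));continue
        s=least_squares(lambda p:np.hypot(q[:,0]-p[0],q[:,1]-p[1])-R/1000,[x,y],loss="soft_l1",f_scale=.002)
        print(n,cams,len(q),s.x.round(4),"rms %.4f"%np.sqrt((s.fun**2).mean()))
    if "pot" or 1:
        for c in CL:
            Q=CL[c].reshape(-1,3);d=np.hypot(Q[:,0]-x,Q[:,1]-y)
            q=Q[(d<.035)&(Q[:,2]>(.058 if n in("purple","red","yellow") else .045))]
            if len(q)>5:
                (cx,cy),rr=cv2.minEnclosingCircle(q[:,:2].astype(np.float32));print("   top pts",c,len(q),round(cx,4),round(cy,4),round(rr,4))
# box
for c in CL:
    Q=CL[c].reshape(-1,3);q=Q[(abs(Q[:,0]-.609)<.05)&(abs(Q[:,1]+.28)<.04)&(Q[:,2]>.038)]
    rc=cv2.minAreaRect(q[:,:2].astype(np.float32)*1000);print("box",c,len(q),rc)
# trays
for n,(x,y) in dict(green=(.445,.25),blue=(.4525,-.256)).items():
    for c in CL:
        Q=CL[c].reshape(-1,3);col=C[c]["color"].reshape(-1,3).astype(int)
        near=(abs(Q[:,0]-x)<.07)&(abs(Q[:,1]-y)<.12)
        q=Q[near&(Q[:,2]>.012)]
        rc=cv2.minAreaRect(q[:,:2].astype(np.float32)*1000);print(n,c,len(q),rc,"z",np.median(q[:,2]))
        fl=near&(Q[:,2]<.010)&(abs(Q[:,0]-x)<.04)&(abs(Q[:,1]-y)<.072)
        w=fl&(col.min(1)>140);k=fl&(col.max(1)<40)
        print("  white",w.sum(),np.median(Q[w],0).round(4),"black",k.sum(),np.median(Q[k],0).round(4))
```

```text
top cam at [ 0.41  -0.017  1.088]
side cam at [0.228 0.689 0.627]
purple ('top',) 51 [0.6191 0.1733] rms 0.0005
purple ('side',) 250 [0.6196 0.1721] rms 0.0009
purple ('top', 'side') 301 [0.6196 0.1723] rms 0.0008
   top pts top 191 0.6187 0.1727 0.0203
   top pts side 236 0.6194 0.1738 0.0213
amber ('top',) 37 [0.6041 0.0778] rms 0.0003
amber ('side',) 228 [0.6045 0.0768] rms 0.0010
amber ('top', 'side') 265 [0.6045 0.0769] rms 0.0010
   top pts top 206 0.6032 0.0777 0.0202
   top pts side 268 0.6038 0.0789 0.0206
clear ('top',) 47 [ 0.634  -0.0713] rms 0.0004
clear ('side',) 191 [ 0.6347 -0.0725] rms 0.0013
clear ('top', 'side') 238 [ 0.6344 -0.0724] rms 0.0012
   top pts top 203 0.6334 -0.0713 0.0198
   top pts side 212 0.6322 -0.0695 0.0199
red ('top',) 50 [ 0.6137 -0.1976] rms 0.0004
red ('side',) 174 [ 0.6147 -0.1987] rms 0.0014
red ('top', 'side') 224 [ 0.6143 -0.1985] rms 0.0013
   top pts top 199 0.6126 -0.197 0.0202
   top pts side 115 0.6138 -0.1988 0.0232
yellow ('top',) few 2
yellow ('side',) 237 [0.4467 0.0116] rms 0.0010
yellow ('top', 'side') 239 [0.4467 0.0116] rms 0
[... 635 characters left out ...]
4262161254883) z 0.01770550165675028
  white 0 [nan nan nan] black 770 [0.4408 0.2838 0.0026]
green side 1243 ((443.8515625, 246.23565673828125), (82.79166412353516, 176.12384033203125), 3.7657792568206787) z 0.018364312568639383
  white 0 [nan nan nan] black 1056 [0.4437 0.2782 0.0035]
blue top 611 ((452.50604248046875, -253.84103393554688), (173.3136444091797, 82.35025024414062), 80.79078674316406) z 0.01731255337391829
  white 0 [nan nan nan] black 727 [ 0.449  -0.2886  0.0021]
blue side 517 ((453.7115478515625, -252.37742614746094), (175.84776306152344, 84.57386016845703), 81.24297332763672) z 0.018012929443951983
  white 0 [nan nan nan] black 168 [ 0.4492 -0.2973  0.0038]
  return _methods._mean(a, axis=axis, dtype=dtype,
  ret = um.true_divide(
```

```bash
cat > go.py <<'E'
import sys,numpy as np
from workcell import r
from scipy.spatial.transform import Rotation as T
def go(*targets):
    s=r.state();R=T.from_quat(s["tcp_rot"]).as_matrix()
    print("t",round(s["t"],2),"pos",s["tcp_pos"].round(4),"jaw yaw",round(np.degrees(np.arctan2(R[1,1],R[0,1])),1),"gap mm",round(s["finger_gap"]*87,1),"F",s["wrist_force"].round(1),"j7",round(s["joints"][6],2))
    for p in targets:
        print(p,"-> cm",(100*R.T@(np.array(p[:3])-s["tcp_pos"])).round(2))
go(*[eval(a) for a in sys.argv[1:]])
E
python3 go.py .45,.40,.19 .619,.173,.15 .619,.173,.026
```

```text
t 1.0 pos [0.1472 0.6074 0.1887] jaw yaw 76.4 gap mm 87.0 F [0.2 1.  0.5] j7 -0.09
(0.45, 0.4, 0.19) -> cm [-34.31 -13.03  -0.14]
(0.619, 0.173, 0.15) -> cm [-56.09 -31.11   3.86]
(0.619, 0.173, 0.026) -> cm [-56.09 -31.11  16.26]
```

drive_tool(motion=[[[-28,-15.5,1],0,7],[[-28,-15.5,1],0,7],[[-28,-15.5,1],0,7],[[-28,-15.5,1],0,7],[[-56.1,-31.1,3.9],0,7],[[-56.1,-31.1,3.9],0,7],[[-56.1,-31.1,3.9],0,7],[[-56.1,-31.1,3.9],0,7],[[-56.1,-31.1,3.9],0,7],[[-56.1,-31.1,3.9],0,7]], grip_force=20)

```text
t: 1.83
tcp_pos: [0.4546, 0.3242, 0.1659]
tcp_rot: [0.119, 0.993, 0.0, 0.0]
wrist_force: [0.6, 1.3, 0.1]
finger_gap: 0.806
```

```bash
python3 go.py .619,.173,.15 .619,.173,.026
```

```text
t 1.83 pos [0.4546 0.3242 0.1659] jaw yaw 76.4 gap mm 70.1 F [0.6 1.3 0.1] j7 0.66
(0.619, 0.173, 0.15) -> cm [-19.54 -10.82   1.59]
(0.619, 0.173, 0.026) -> cm [-19.54 -10.83  13.99]
```

drive_tool(motion=[[[-19,-10.5,1.5],0,7],[[-19,-10.5,1.5],0,7],[[-19,-10.5,1.5],0,7],[[-19,-10.5,1.5],0,7],[[-19,-10.5,1.5],0,7],[[-19,-10.5,1.5],0,7],[[-19,-10.5,1.5],0,7],[[-19,-10.5,1.5],0,7],[[-19,-10.5,1.5],0,7],[[-19,-10.5,1.5],0,7]])

```text
t: 2.67
tcp_pos: [0.6124, 0.1807, 0.1509]
tcp_rot: [0.117, 0.993, 0.0, -0.0]
wrist_force: [-0.5, -0.0, 0.3]
finger_gap: 0.806
```

```bash
python3 go.py .619,.173,.15 .619,.173,.026
```

```text
t 2.67 pos [0.6124 0.1807 0.1509] jaw yaw 76.5 gap mm 70.1 F [-0.5 -0.   0.3] j7 1.06
(0.619, 0.173, 0.15) -> cm [-0.82 -0.6   0.09]
(0.619, 0.173, 0.026) -> cm [-0.82 -0.61 12.49]
```

drive_tool(motion=[[[-0.8,-0.6,1],0,7],[[-0.8,-0.6,4],0,7],[[-0.8,-0.6,7],0,7],[[-0.8,-0.6,9.5],0,7],[[-0.8,-0.6,11.5],0,7],[[-0.8,-0.6,12.5],0,7],[[-0.8,-0.6,12.5],0,7],[[-0.8,-0.6,12.5],0,7]])

```text
t: 3.33
tcp_pos: [0.6197, 0.1713, 0.0259]
tcp_rot: [0.118, 0.993, -0.0, 0.0]
wrist_force: [0.7, 0.0, -0.1]
finger_gap: 0.805
```

```bash
python3 go.py .619,.173,.026
```

```text
t 3.33 pos [0.6197 0.1713 0.0259] jaw yaw 76.4 gap mm 70.0 F [ 0.7  0.  -0.1] j7 1.11
(0.619, 0.173, 0.026) -> cm [ 0.11  0.15 -0.01]
```

drive_tool(motion=[[[0,0.1,0],0,3],[[0,0.1,0],0,3],[[0,0.1,0],0,3],[[0,0.1,0],0,3],[[0,0.1,0],0,3],[[0,0.1,0],0,3],[[0,0.1,0],0,3],[[0,0.1,0],0,3]], grip_force=20)

```text
t: 4.0
tcp_pos: [0.62, 0.1723, 0.026]
tcp_rot: [0.119, 0.993, 0.0, 0.0]
wrist_force: [0.5, 0.5, 2.2]
finger_gap: 0.449
```

```bash
python3 go.py .446,.213,.1 .446,.213,.03
```

```text
t 4.0 pos [0.62   0.1723 0.026 ] jaw yaw 76.4 gap mm 39.0 F [0.5 0.5 2.2] j7 1.11
(0.446, 0.213, 0.1) -> cm [17.87 -0.14 -7.41]
(0.446, 0.213, 0.03) -> cm [17.87 -0.14 -0.41]
```

drive_tool(motion=[[[0,0,-1],0,3],[[0,0,-3],0,3],[[0,0,-6],0,3],[[2,0,-7.5],0,3],[[6,0,-7.5],0,3],[[10,0,-7.5],0,3],[[14,-0.1,-7.5],0,3],[[17,-0.1,-7.5],0,3],[[17.9,-0.1,-7.5],0,3],[[17.9,-0.1,-7.5],0,3]])

```text
t: 4.83
tcp_pos: [0.4438, 0.2146, 0.1015]
tcp_rot: [0.117, 0.993, 0.001, -0.0]
wrist_force: [0.9, -0.3, -0.6]
finger_gap: 0.451
```

```bash
python3 go.py .446,.213,.03
```

```text
t 4.83 pos [0.4438 0.2146 0.1015] jaw yaw 76.5 gap mm 39.2 F [ 0.9 -0.3 -0.6] j7 0.82
(0.446, 0.213, 0.03) -> cm [-0.26 -0.11  7.15]
```

drive_tool(motion=[[[-0.1,-0.1,0.5],0,3],[[-0.1,-0.1,2],0,3],[[-0.1,-0.1,4],0,3],[[-0.1,-0.1,5.5],0,3],[[-0.1,-0.1,6.5],0,3],[[-0.1,-0.1,6.9],0,3],[[-0.1,-0.1,7.1],0,3],[[-0.1,-0.1,7.2],0,3],[[-0.1,-0.1,7.2],0,3],[[-0.1,-0.1,7.2],0,3]])

```text
t: 5.67
tcp_pos: [0.447, 0.2125, 0.0294]
tcp_rot: [0.119, 0.993, 0.0, 0.0]
wrist_force: [0.1, 0.8, 0.3]
finger_gap: 0.447
```

```bash
python3 go.py .446,.213,.029
```

```text
t 5.67 pos [0.447  0.2125 0.0294] jaw yaw 76.4 gap mm 38.9 F [0.1 0.8 0.3] j7 0.85
(0.446, 0.213, 0.029) -> cm [0.1  0.02 0.04]
```

drive_tool(motion=[[[0,0,0.03],0,4.6],[[0,0,0.03],0,5.2],[[0,0,0.03],0,6.2],[[0,0,0.03],0,6.2],[[0,0,-1.5],0,6.5],[[0,0,-4],0,7],[[0,0,-7],0,7],[[0,0,-9],0,7],[[0,0,-9],0,7],[[0,0,-9],0,7]])

```text
t: 6.5
tcp_pos: [0.447, 0.2127, 0.1197]
tcp_rot: [0.119, 0.993, 0.001, 0.001]
wrist_force: [-0.4, 0.3, -0.4]
finger_gap: 0.801
```

```bash
python3 go.py .446,.0125,.1 .446,.0125,.026
```

```text
t 6.5 pos [0.447  0.2127 0.1197] jaw yaw 76.4 gap mm 69.7 F [-0.4  0.3 -0.4] j7 0.82
(0.446, 0.0125, 0.1) -> cm [ -4.62 -19.48   1.94]
(0.446, 0.0125, 0.026) -> cm [ -4.61 -19.5    9.34]
```

drive_tool(motion=[[[-0.8,-3.5,0],0,7],[[-1.7,-7,0],0,7],[[-2.6,-11,0],0,7],[[-3.5,-15,0],0,7],[[-4.3,-18,0],0,7],[[-4.6,-19.5,0],0,7],[[-4.6,-19.5,0.5],0,7],[[-4.6,-19.5,1],0,7],[[-4.6,-19.5,1],0,7],[[-4.6,-19.5,1],0,7]])

```text
t: 7.33
tcp_pos: [0.4445, 0.013, 0.1078]
tcp_rot: [0.118, 0.993, -0.0, -0.001]
wrist_force: [-0.6, 0.0, 0.7]
finger_gap: 0.804
```

```bash
python3 - <<'E'
from workcell import vision
import cv2
f=vision.grab_frame("side");cv2.imwrite("pics/s1.png",f["color"][:,:,::-1])
E
python3 go.py .446,.0125,.026
```

```text
t 7.38 pos [0.4448 0.013  0.1082] jaw yaw 76.5 gap mm 69.9 F [ 0.2  0.6 -0.4] j7 1.2
(0.446, 0.0125, 0.026) -> cm [-0.13 -0.01  8.22]
```

View pics/s1.png

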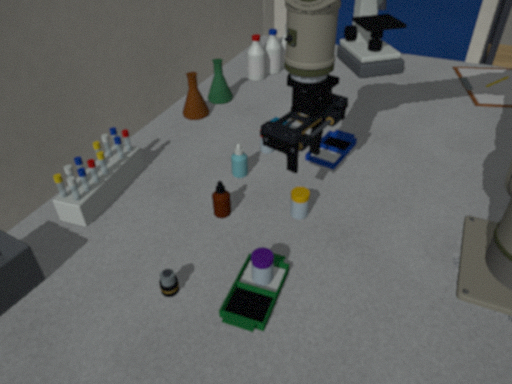

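The purple pot stands upright in the green tray's white compartment (262, 266). The gripper hovers above the yellow pot (300, 203).

drive_tool(motion=[[[-0.1,0,1],0,7],[[-0.1,0,3],0,7],[[-0.1,0,5.5],0,7],[[-0.1,0,7.5],0,7],[[-0.1,0,8.2],0,7],[[-0.1,0,8.2],0,7],[[-0.1,0,8.2],0,3],[[-0.1,0,8.2],0,3],[[-0.1,0,8.2],0,3],[[-0.1,0,8.2],0,3]])

```text
t: 8.22
tcp_pos: [0.4468, 0.0119, 0.0276]
tcp_rot: [0.119, 0.993, 0.0, 0.001]
wrist_force: [0.5, -0.4, -0.4]
finger_gap: 0.586
```

drive_tool(motion=[[[0,0,0],0,3],[[0,0,0],0,3],[[0,0,0],0,3],[[0,0,0],0,3],[[0,0,-2],0,3],[[0,0,-4.5],0,3],[[0,0,-7],0,3],[[0,0,-7.5],0,3],[[0,0,-7.5],0,3],[[0,0,-7.5],0,3]])

```text
t: 9.05
tcp_pos: [0.4458, 0.0117, 0.1011]
tcp_rot: [0.119, 0.993, 0.0, -0.0]
wrist_force: [-0.3, 0.2, -0.8]
finger_gap: 0.439
```

```bash
python3 go.py .4585,-.219,.1 .4585,-.219,.03
```

```text
t 9.05 pos [0.4458 0.0117 0.1011] jaw yaw 76.4 gap mm 38.2 F [-0.3  0.2 -0.8] j7 1.21
(0.4585, -0.219, 0.1) -> cm [ -6.66 -22.12   0.11]
(0.4585, -0.219, 0.03) -> cm [ -6.66 -22.12   7.11]
```

drive_tool(motion=[[[-0.9,-3,0],0,3],[[-2,-6.5,0],0,3],[[-3.1,-10.3,0],0,3],[[-4.2,-14,0],0,3],[[-5.4,-18,0],0,3],[[-6.3,-21,0],0,3],[[-6.7,-22.1,0],0,3],[[-6.7,-22.1,0.5],0,3],[[-6.7,-22.1,1.5],0,3],[[-6.7,-22.1,2],0,3]])

```text
t: 9.88
tcp_pos: [0.4581, -0.2172, 0.0792]
tcp_rot: [0.118, 0.993, 0.0, -0.001]
wrist_force: [-0.1, 0.6, -0.9]
finger_gap: 0.438
```

```bash
python3 go.py .4585,-.219,.03
```

```text
t 9.88 pos [ 0.4581 -0.2172  0.0792] jaw yaw 76.4 gap mm 38.1 F [-0.1  0.6 -0.9] j7 1.81
(0.4585, -0.219, 0.03) -> cm [-0.09 -0.17  4.92]
```

drive_tool(motion=[[[-0.1,-0.1,1.5],0,3],[[-0.1,-0.1,3],0,3],[[-0.1,-0.1,4],0,3],[[-0.1,-0.1,4.5],0,3],[[-0.1,-0.1,4.7],0,3],[[-0.1,-0.1,4.8],0,3],[[-0.1,-0.1,4.9],0,3],[[-0.1,-0.1,4.9],0,3],[[-0.1,-0.1,4.9],0,3]])

```text
t: 10.63
tcp_pos: [0.4603, -0.2202, 0.0331]
tcp_rot: [0.119, 0.993, 0.0, 0.0]
wrist_force: [0.9, -0.0, -0.1]
finger_gap: 0.437
```

```bash
python3 go.py .4585,-.219,.029
```

```text
t 10.63 pos [ 0.4603 -0.2202  0.0331] jaw yaw 76.4 gap mm 38.0 F [ 0.9 -0.  -0.1] j7 1.87
(0.4585, -0.219, 0.029) -> cm [0.2  0.07 0.41]
```

drive_tool(motion=[[[0.1,0,0.1],0,3],[[0.1,0,0.2],0,3],[[0.1,0,0.3],0,3],[[0.1,0,0.3],0,3],[[0.1,0,0.3],0,3]])

```text
t: 11.05
tcp_pos: [0.4593, -0.2199, 0.0301]
tcp_rot: [0.119, 0.993, 0.0, 0.0]
wrist_force: [-1.1, 1.3, 4.9]
finger_gap: 0.443
```

drive_tool(motion=[[[0,0,0],0,4.6],[[0,0,0],0,5.2],[[0,0,0],0,6.2],[[0,0,0],0,6.2],[[0,0,-1.5],0,6.5],[[0,0,-4],0,6.5],[[0,0,-7],0,6.5],[[0,0,-9],0,6.5],[[0,0,-9],0,6],[[0,0,-9],0,6]])

```text
t: 11.88
tcp_pos: [0.4596, -0.2199, 0.1204]
tcp_rot: [0.118, 0.993, 0.0, 0.001]
wrist_force: [-0.6, 0.4, -0.1]
finger_gap: 0.702
```

```bash
python3 go.py .6105,-.2815,.12 .6105,-.2815,.0175
```

```text
t 11.88 pos [ 0.4596 -0.2199  0.1204] jaw yaw 76.4 gap mm 61.1 F [-0.6  0.4 -0.1] j7 1.78
(0.6105, -0.2815, 0.12) -> cm [-16.12  -2.43   0.07]
(0.6105, -0.2815, 0.0175) -> cm [-16.09  -2.44  10.32]
```

drive_tool(motion=[[[-3,-0.4,0],0,5.5],[[-7,-1,0],0,5.2],[[-11,-1.6,0],2,5.2],[[-14.5,-2.2,0],2,5.2],[[-16.1,-2.4,0],2,5.2],[[-16.1,-2.4,1],2,5.2],[[-16.1,-2.4,3],2,5.2],[[-16.1,-2.4,4],2,5.2],[[-16.1,-2.4,4],2,5.2],[[-16.1,-2.4,4],2,5.2]])

```text
t: 12.72
tcp_pos: [0.6087, -0.2807, 0.0788]
tcp_rot: [0.136, 0.991, 0.0, -0.001]
wrist_force: [0.3, -0.1, 0.4]
finger_gap: 0.596
```

```bash
python3 go.py .6105,-.2815,.0175
python3 - <<'E'
from workcell import vision
import cv2
f=vision.grab_frame("side");cv2.imwrite("pics/s2.png",f["color"][:,:,::-1])
E
```

```text
t 12.72 pos [ 0.6087 -0.2807  0.0788] jaw yaw 74.4 gap mm 51.9 F [ 0.3 -0.1  0.4] j7 1.91
(0.6105, -0.2815, 0.0175) -> cm [-0.21 -0.03  6.13]
```

View pics/s2.png

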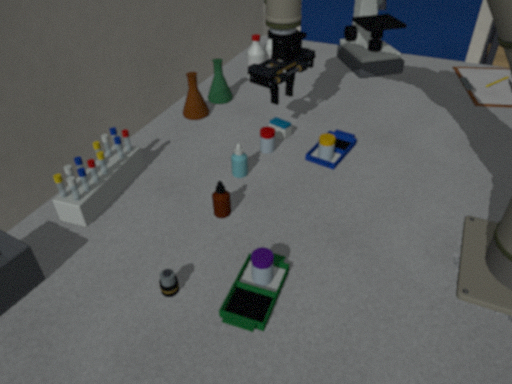

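The yellow pot stands in the blue tray's white compartment (327, 146), and the gripper is over the box (280, 125).

drive_tool(motion=[[[-0.1,0,1.5],0,5.2],[[-0.1,0,3.5],0,5.2],[[-0.1,0,5.2],0,5.2],[[-0.1,0,6.1],0,5.2],[[-0.1,0,6.1],0,5.2],[[-0.1,0,6.1],0,5.2],[[-0.1,0,6.1],0,2],[[-0.1,0,6.1],0,2],[[-0.1,0,6.1],0,2],[[-0.1,0,6.1],0,2]])

```text
t: 13.6
tcp_pos: [0.6111, -0.2815, 0.0193]
tcp_rot: [0.136, 0.991, -0.0, 0.0]
wrist_force: [0.1, -0.2, -0.1]
finger_gap: 0.381
```

drive_tool(motion=[[[0,0,0],0,2],[[0,0,0],0,2],[[0,0,0],0,2]])

```text
t: 13.85
tcp_pos: [0.6107, -0.2814, 0.0187]
tcp_rot: [0.136, 0.991, 0.0, 0.0]
wrist_force: [0.6, 0.1, 0.8]
finger_gap: 0.242
```

drive_tool(motion=[[[0,0,-1],0,2],[[0,0,-3.5],0,2],[[0,0,-7],0,2],[[0,0,-11],0,2],[[0,0,-13],0,2],[[0,0,-13.5],0,2],[[0,0,-13.5],0,2],[[0,0,-13.5],0,2]])

```text
t: 14.52
tcp_pos: [0.6105, -0.2812, 0.1532]
tcp_rot: [0.136, 0.991, 0.0, -0.0]
wrist_force: [-0.3, 0.2, -0.4]
finger_gap: 0.228
```

```bash
python3 go.py .4415,.2815,.15 .4415,.2815,.0205
```

```text
t 14.52 pos [ 0.6105 -0.2812  0.1532] jaw yaw 74.4 gap mm 19.9 F [-0.3  0.2 -0.4] j7 1.89
(0.4415, 0.2815, 0.15) -> cm [31.42 49.64  0.36]
(0.4415, 0.2815, 0.0205) -> cm [31.42 49.63 13.31]
```

Run:
```python
from workcell import vision
import cv2,pickle
for n in("side","top"):
    f=vision.grab_frame(n);pickle.dump(f,open(n+"3.pkl","wb"));cv2.imwrite(f"pics/{n}3.png",f["color"][:,:,::-1])
    c=f["color"][30:190,200:400] if n=="side" else f["color"][110:260,260:440]
    cv2.imwrite(f"pics/{n}3z.png",cv2.resize(c[:,:,::-1],None,fx=3.6,fy=3.6))
```

```text
(no output)
```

View pics/side3z.png

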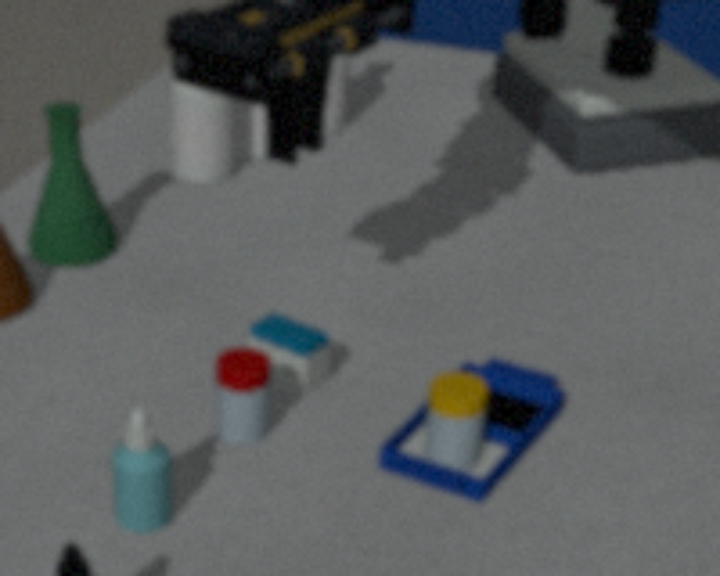

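View pics/top3z.png

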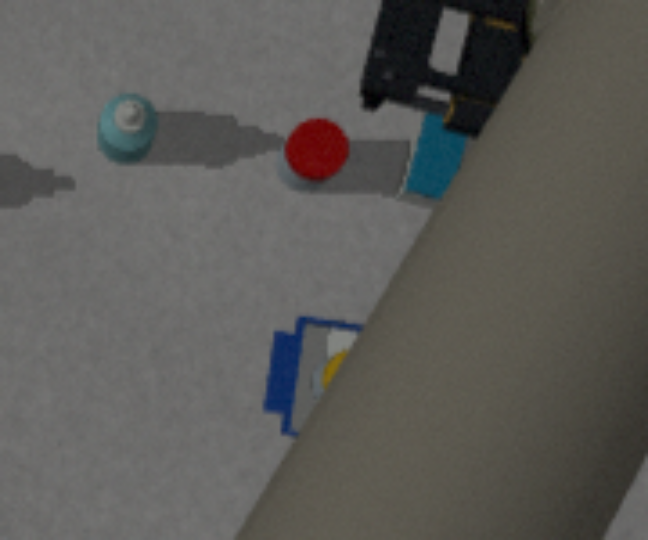

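Run:
```python
import pickle,numpy as np,cv2
from m import cloud
for fn in("side.pkl","side3.pkl","top.pkl","top3.pkl"):
    f=pickle.load(open(fn,"rb"));P=cloud(f);Q=P.reshape(-1,3);col=f["color"].reshape(-1,3).astype(int)
    n=(abs(Q[:,0]-.609)<.05)&(abs(Q[:,1]+.28)<.05)
    teal=n&(col[:,2]>col[:,0]+50)&(Q[:,2]<.055)
    q=Q[n&(Q[:,2]>.038)&(Q[:,2]<.055)]
    print(fn,"rect",cv2.minAreaRect(q[:,:2].astype(np.float32)*1000),"teal",teal.sum(),Q[teal].mean(0).round(4))
    q=Q[n&(Q[:,2]>.015)&(Q[:,2]<.03)]
    if len(q): print("  side-face pts",len(q),q[:,:2].min(0).round(4),q[:,:2].max(0).round(4))
    f2=cloud(f)
```

```text
side.pkl rect ((611.0613403320312, -280.739990234375), (32.66812515258789, 59.834381103515625), 74.72215270996094) teal 116 [ 0.6086 -0.2753  0.0429]
  side-face pts 82 [ 0.5813 -0.2891] [ 0.6413 -0.2599]
side3.pkl rect ((612.2682495117188, -279.9901123046875), (33.970359802246094, 57.99955368041992), 72.40167999267578) teal 117 [ 0.6088 -0.2755  0.0428]
  side-face pts 80 [ 0.5808 -0.2884] [ 0.6404 -0.2572]
top.pkl rect ((610.4617309570312, -281.9328918457031), (30.555931091308594, 56.60350036621094), 74.1581039428711) teal 266 [ 0.6113 -0.2813  0.0423]
  side-face pts 38 [ 0.5807 -0.288 ] [ 0.6382 -0.2604]
top3.pkl rect ((610.643310546875, -281.51708984375), (30.068004608154297, 55.07609558105469), 73.4703598022461) teal 230 [ 0.6098 -0.2795  0.0423]
  side-face pts 33 [ 0.5811 -0.2833] [ 0.6385 -0.2603]
```

```bash
python3 - <<'E'
import pickle,numpy as np
for n in("side","top"):
    f=pickle.load(open(n+"3.pkl","rb"))
    for p in [(.4448,.013,.1082),(.6087,-.2807,.0788),(.6105,-.2812,.1532),(.6105,-.2812,.0172)]:
        c=f["R"]@np.array(p)+f["t"];u=f["intrinsics"]@c;print(n,p,(u[:2]/u[2]).round(1))
E
python3 go.py
```

```text
side (0.4448, 0.013, 0.1082) [301.3 174.1]
side (0.6087, -0.2807, 0.0788) [280.6 109.9]
side (0.6105, -0.2812, 0.1532) [280.5  84.1]
side (0.6105, -0.2812, 0.0172) [279.6 129.4]
top (0.4448, 0.013, 0.1082) [259.9 220.1]
top (0.6087, -0.2807, 0.0788) [384.8 151. ]
top (0.6105, -0.2812, 0.1532) [393.8 143.6]
top (0.6105, -0.2812, 0.0172) [378.7 155.1]
t 14.62 pos [ 0.61   -0.2809  0.152 ] jaw yaw 74.4 gap mm 20.1 F [ 0.7 -0.5 -0. ] j7 1.89
```

View pics/side3.png

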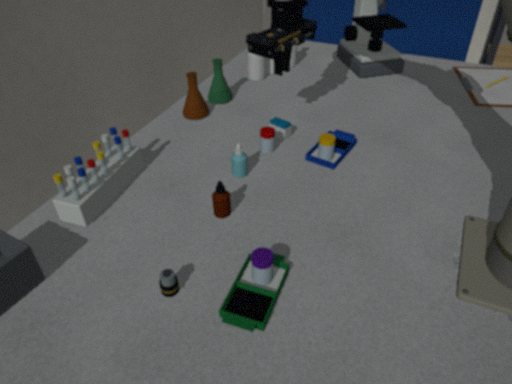

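Run:
```python
import pickle,numpy as np
from m import cloud
for n in("side","top"):
    f=pickle.load(open(n+"3.pkl","rb"));Q=cloud(f).reshape(-1,3)
    m=(abs(Q[:,0]-.61)<.09)&(abs(Q[:,1]+.281)<.09)&(Q[:,2]>.10)
    q=Q[m]
    h,e=np.histogram(q[:,2],np.arange(.10,.36,.01))
    print(n,[(round(a,2),b) for a,b in zip(e,h) if b])
    lo=q[q[:,2]<np.nanmin(q[:,2])+.04];print(lo.min(0).round(3),lo.max(0).round(3),lo.mean(0).round(3))
```

```text
side [(np.float64(0.18), np.int64(13)), (np.float64(0.19), np.int64(62)), (np.float64(0.2), np.int64(59)), (np.float64(0.21), np.int64(61)), (np.float64(0.22), np.int64(65)), (np.float64(0.23), np.int64(64)), (np.float64(0.24), np.int64(37)), (np.float64(0.25), np.int64(44)), (np.float64(0.26), np.int64(203)), (np.float64(0.27), np.int64(306)), (np.float64(0.28), np.int64(230)), (np.float64(0.29), np.int64(472)), (np.float64(0.3), np.int64(194)), (np.float64(0.31), np.int64(130)), (np.float64(0.32), np.int64(143)), (np.float64(0.33), np.int64(149)), (np.float64(0.34), np.int64(96))]
[ 0.593 -0.299  0.186] [ 0.625 -0.254  0.226] [ 0.607 -0.276  0.207]
top [(np.float64(0.25), np.int64(2)), (np.float64(0.26), np.int64(58)), (np.float64(0.27), np.int64(330)), (np.float64(0.28), np.int64(86)), (np.float64(0.29), np.int64(771)), (np.float64(0.3), np.int64(21))]
[ 0.578 -0.271  0.259] [ 0.668 -0.191  0.299] [ 0.621 -0.228  0.288]
```

The fingertips measure z≈0.186, while the state reports the TCP at 0.152. The real tips are therefore about 34 mm higher than reported, so the grasp closed above the box without touching it. I'll open, go partway down and re-measure.

drive_tool(motion=[[[0,0,2],0,5.2],[[0,0,5],0,5.2],[[0,0,8],0,5.2],[[0,0,10],0,5.2],[[0,0,11],0,5.2],[[0,0,11],0,5.2],[[0,0,11],0,5.2],[[0,0,11],0,5.2]])

```text
t: 15.28
tcp_pos: [0.6114, -0.282, 0.045]
tcp_rot: [0.136, 0.991, -0.0, 0.001]
wrist_force: [0.6, -1.0, -0.2]
finger_gap: 0.586
```

```bash
cat > tip.py <<'E'
import numpy as np,cv2,sys
from workcell import vision,r
from m import cloud
s=r.state();f=vision.grab_frame("side");p=s["tcp_pos"]
Q=cloud(f).reshape(-1,3);col=f["color"].reshape(-1,3).astype(int)
m=(abs(Q[:,0]-p[0])<.08)&(abs(Q[:,1]-p[1])<.08)&(Q[:,2]>p[2]+.005)&(Q[:,2]<p[2]+.09)&(col.max(1)<70)
q=Q[m];print("tcp",p.round(4),"tip low z",np.percentile(q[:,2],[1,3]).round(4),"n",len(q))
lo=q[q[:,2]<np.percentile(q[:,2],1)+.03]
# split fingers along jaw axis
from scipy.spatial.transform import Rotation as T
R=T.from_quat(s["tcp_rot"]).as_matrix();d=(lo-p)@R
for k in(d[:,1]<0,d[:,1]>=0):
    if k.sum()>3: print("finger tool-x",np.percentile(d[k,0],[3,97]).round(4),"tool-y",np.percentile(d[k,1],[3,97]).round(4),k.sum())
cv2.imwrite("pics/"+sys.argv[1],cv2.resize(f["color"][:,:,::-1],None,fx=1.5,fy=1.5))
E
python3 tip.py tip1.png; python3 go.py .6105,-.2815,.0175
```

```text
tcp [ 0.6114 -0.282   0.045 ] tip low z [0.0795 0.0806] n 272
finger tool-x [-0.0051  0.0128] tool-y [-0.0352 -0.0227] 71
finger tool-x [-0.007   0.0126] tool-y [0.0257 0.0377] 80
t 15.33 pos [ 0.6115 -0.282   0.0453] jaw yaw 74.4 gap mm 51.4 F [-0.6  0.6  0.7] j7 1.93
(0.6105, -0.2815, 0.0175) -> cm [0.12 0.02 2.78]
```

View pics/tip1.png

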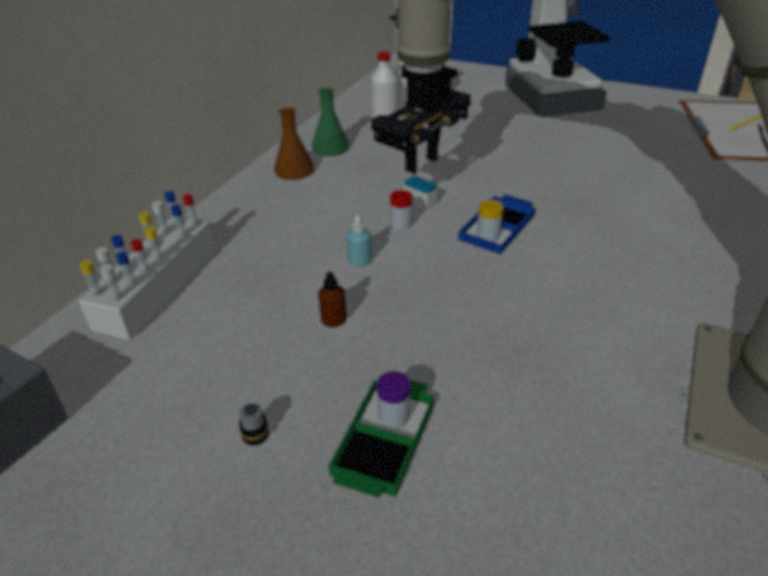

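The image confirms it: the open fingers hover above the box at (420, 185) with tips at z≈0.080, against a reported 0.045. I'll apply the ~34 mm correction from here.

drive_tool(motion=[[[0.1,0,1],0,5.2],[[0.1,0,2.5],0,5.2],[[0.1,0,4],0,5.2],[[0.1,0,5],0,5.2],[[0.1,0,5.6],0,5.2],[[0.1,0,6],0,5.2],[[0.1,0,6],0,5.2],[[0.1,0,6],0,5.2]])

```text
t: 16.0
tcp_pos: [0.6098, -0.2814, -0.0163]
tcp_rot: [0.136, 0.991, -0.0, 0.0]
wrist_force: [-0.4, -0.2, 1.5]
finger_gap: 0.596
```

```bash
python3 tip.py tip2.png; python3 go.py
```

```text
tcp [ 0.6098 -0.2814 -0.0163] tip low z [0.0041 0.0199] n 238
finger tool-x [-0.0017  0.0135] tool-y [0.0131 0.0356] 25
t 16.05 pos [ 0.61   -0.2814 -0.0159] jaw yaw 74.4 gap mm 52.2 F [ 0.9 -0.5  0.6] j7 1.95
```

Tips sit at about 0.018, with no contact force. Closing now.

drive_tool(motion=[[[0,0,0],0,2],[[0,0,0],0,2],[[0,0,0],0,2],[[0,0,0],0,2],[[0,0,0],0,2],[[0,0,0],0,2],[[0,0,0],0,2],[[0,0,0],0,2]], grip_force=20)

```text
t: 16.72
tcp_pos: [0.6099, -0.2812, -0.0161]
tcp_rot: [0.136, 0.991, 0.0, 0.0]
wrist_force: [-0.6, 0.2, 3.6]
finger_gap: 0.345
```

drive_tool(motion=[[[0,0,-1],0,2],[[0,0,-3.5],0,2],[[0,0,-7],0,2],[[0,0,-11],0,2],[[0,0,-13],0,2],[[0,0,-13.5],0,2],[[0,0,-13.5],0,2],[[0,0,-13.5],0,2]])

```text
t: 17.38
tcp_pos: [0.6093, -0.2808, 0.1179]
tcp_rot: [0.136, 0.991, 0.0, -0.0]
wrist_force: [0.2, 0.7, -1.0]
finger_gap: 0.342
```

```bash
python3 tip.py tip3.png; python3 go.py .45,-.1,.12 .4415,.2815,.12
```

```text
tcp [ 0.6093 -0.2808  0.1179] tip low z [0.1534 0.1563] n 299
finger tool-x [-0.0072  0.015 ] tool-y [-0.022  -0.0046] 38
finger tool-x [-0.0229  0.018 ] tool-y [0.0022 0.0264] 123
t 17.43 pos [ 0.609  -0.2805  0.1171] jaw yaw 74.4 gap mm 29.9 F [ 0.1 -0.2 -1.6] j7 1.9
(0.45, -0.1, 0.12) -> cm [20.17 13.1  -0.24]
(0.4415, 0.2815, 0.12) -> cm [31.26 49.62 -0.2 ]
```

View pics/tip3.png

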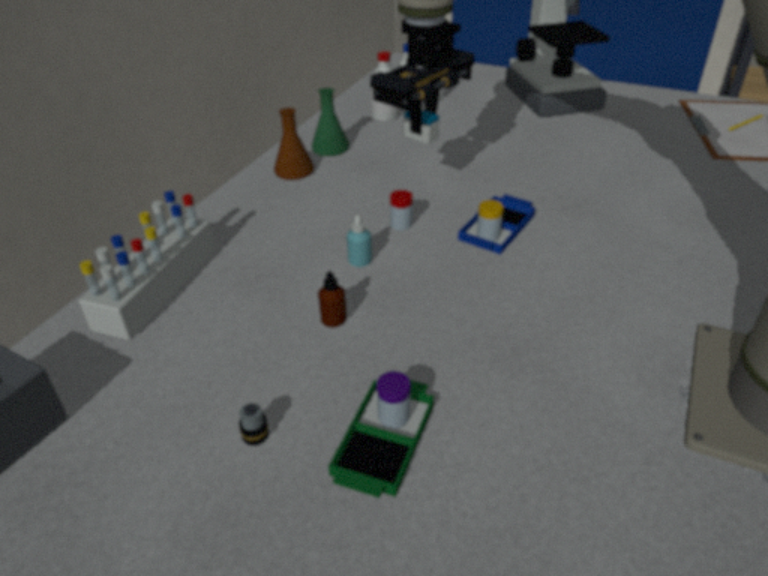

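Box is in the grip (gap 29.9 mm) at (425, 125).

drive_tool(motion=[[[1.5,2.4,0],-2,2],[[3.5,5.6,0],-4,2],[[5.6,8.9,0],-6,2],[[7.8,12.3,0],-8,2],[[10,15.8,0],-10,2],[[12,19,0],-13,2],[[14,22.3,0],-15,2],[[15.6,24.8,0],-17,2],[[15.6,24.8,0],-19,2],[[15.6,24.8,0],-19,2]])

```text
t: 18.27
tcp_pos: [0.525, 0.0019, 0.1173]
tcp_rot: [-0.032, 0.999, 0.0, -0.001]
wrist_force: [0.1, -0.8, -0.6]
finger_gap: 0.345
```

```bash
python3 go.py .4415,.2815,.1
```

```text
t 18.27 pos [0.525  0.0019 0.1173] jaw yaw 93.7 gap mm 30.0 F [ 0.1 -0.8 -0.6] j7 1.64
(0.4415, 0.2815, 0.1) -> cm [ 6.52 28.44  1.76]
```

drive_tool(motion=[[[0.6,2.5,0],0,2],[[1.4,6,0],0,2],[[2.3,10,0],0,2],[[3.2,14,0],0,2],[[4.1,18,0],0,2],[[5,22,0],0,2],[[5.9,26,0],0,2],[[6.5,28.4,0],0,2],[[6.5,28.4,0],0,2],[[6.5,28.4,0],0,2]])

```text
t: 19.1
tcp_pos: [0.4444, 0.2792, 0.1175]
tcp_rot: [-0.03, 1.0, -0.001, -0.001]
wrist_force: [-0.5, -1.1, -0.7]
finger_gap: 0.342
```

```bash
python3 tip.py tip4.png;python3 go.py .4415,.2815,-.013
```

```text
tcp [0.4444 0.2792 0.1175] tip low z [0.1486 0.1527] n 72
finger tool-x [0.0208 0.0256] tool-y [-0.0102 -0.0006] 11
finger tool-x [0.0107 0.0253] tool-y [0.0012 0.0229] 49
t 19.15 pos [0.4451 0.2778 0.1177] jaw yaw 93.3 gap mm 29.8 F [ 0.6 -0.6 -1. ] j7 1.03
(0.4415, 0.2815, -0.013) -> cm [ 0.32  0.42 13.07]
```

View pics/tip4.png

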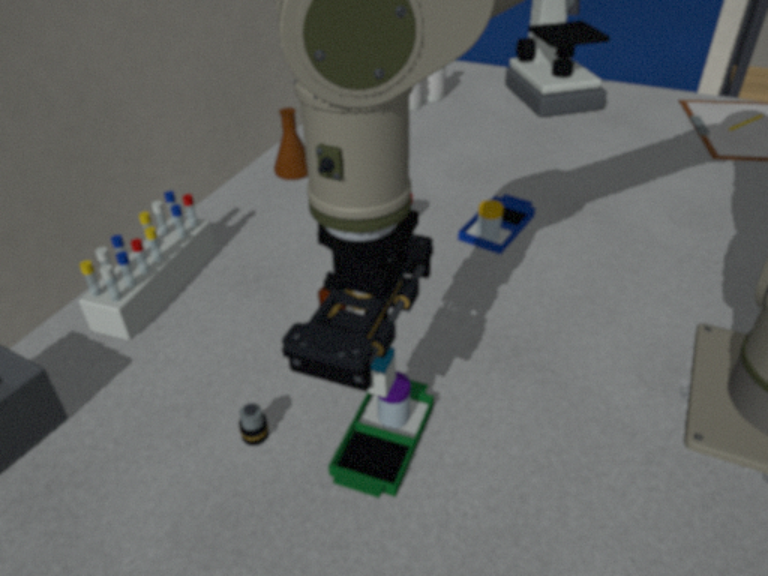

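Box is above the green tray's black compartment. Lowering it in two steps.

drive_tool(motion=[[[0.3,0.3,1.5],0,2],[[0.3,0.3,4],0,2],[[0.3,0.3,6.5],0,2],[[0.3,0.3,9],0,2],[[0.3,0.3,10.5],0,2],[[0.3,0.3,11],0,2],[[0.3,0.3,11],0,2],[[0.3,0.3,11],0,2]])

```text
t: 19.82
tcp_pos: [0.4425, 0.2812, 0.0093]
tcp_rot: [-0.028, 1.0, -0.0, 0.0]
wrist_force: [-1.0, 0.4, 0.5]
finger_gap: 0.338
```

```bash
python3 go.py .4415,.2815,-.0125
```

```text
t 19.82 pos [0.4425 0.2812 0.0093] jaw yaw 93.2 gap mm 29.4 F [-1.   0.4  0.5] j7 1.07
(0.4415, 0.2815, -0.0125) -> cm [0.1  0.03 2.18]
```

drive_tool(motion=[[[0.1,0,0.8],0,2],[[0.1,0,1.4],0,2],[[0.1,0,1.8],0,2],[[0.1,0,2],0,2],[[0.1,0,2.1],0,2],[[0.1,0,2.2],0,2],[[0.1,0,2.2],0,2]])

```text
t: 20.4
tcp_pos: [0.4406, 0.2823, -0.0131]
tcp_rot: [-0.029, 1.0, 0.0, 0.0]
wrist_force: [0.4, -0.1, -1.2]
finger_gap: 0.338
```

```bash
python3 go.py
```

```text
t 20.4 pos [ 0.4406  0.2823 -0.0131] jaw yaw 93.4 gap mm 29.4 F [ 0.4 -0.1 -1.2] j7 1.08
```

drive_tool(motion=[[[0,0,0.05],0,2],[[0,0,0.1],0,2],[[0,0,0.1],0,2],[[0,0,0.1],0,2]])

```text
t: 20.73
tcp_pos: [0.4407, 0.2823, -0.0133]
tcp_rot: [-0.029, 1.0, 0.0, 0.0]
wrist_force: [-4.4, -3.0, 12.6]
finger_gap: 0.345
```

drive_tool(motion=[[[0,0,-0.1],0,3.4],[[0,0,-0.1],0,4],[[0,0,-0.1],0,4.6],[[0,0,-0.1],0,4.8],[[0,0,-1.5],0,4.8],[[0,0,-4.5],0,4.8],[[0,0,-8],0,4.8],[[0,0,-11],0,6],[[0,0,-13],0,7],[[0,0,-13],0,7]])

```text
t: 21.57
tcp_pos: [0.4426, 0.2837, 0.1202]
tcp_rot: [-0.029, 1.0, 0.002, 0.003]
wrist_force: [1.5, -0.2, -0.6]
finger_gap: 0.7
```

```bash
python3 go.py .604,.077,.12 .604,.077,-.011
```

```text
t 21.57 pos [0.4426 0.2837 0.1202] jaw yaw 93.4 gap mm 60.9 F [ 1.5 -0.2 -0.6] j7 1.02
(0.604, 0.077, 0.12) -> cm [-14.9  -21.58  -0.  ]
(0.604, 0.077, -0.011) -> cm [-14.83 -21.64  13.1 ]
```

drive_tool(motion=[[[-1.5,-2.2,0],0,7],[[-3.7,-5.4,0],0,7],[[-6,-8.7,0],0,7],[[-8.3,-12,0],0,7],[[-10.6,-15.4,0],0,7],[[-12.8,-18.6,0],0,7],[[-14.5,-21,0],0,7],[[-14.9,-21.6,0],0,7],[[-14.9,-21.6,0],0,7],[[-14.9,-21.6,0],0,7]])

```text
t: 22.4
tcp_pos: [0.6014, 0.0758, 0.1148]
tcp_rot: [-0.029, 1.0, 0.0, -0.001]
wrist_force: [-0.1, 0.5, -0.6]
finger_gap: 0.804
```

```bash
python3 tip.py tip5.png;python3 go.py .604,.077,-.009
```

```text
tcp [0.6014 0.0758 0.1148] tip low z [0.1487 0.1499] n 378
finger tool-x [-0.0058  0.0128] tool-y [-0.0425 -0.0336] 112
finger tool-x [-0.0071  0.0125] tool-y [0.0365 0.0467] 134
t 22.45 pos [0.6011 0.0768 0.115 ] jaw yaw 93.5 gap mm 70.0 F [0.4 0.4 0. ] j7 1.57
(0.604, 0.077, -0.009) -> cm [-3.00e-01 -1.00e-02  1.24e+01]
```

View pics/tip5.png

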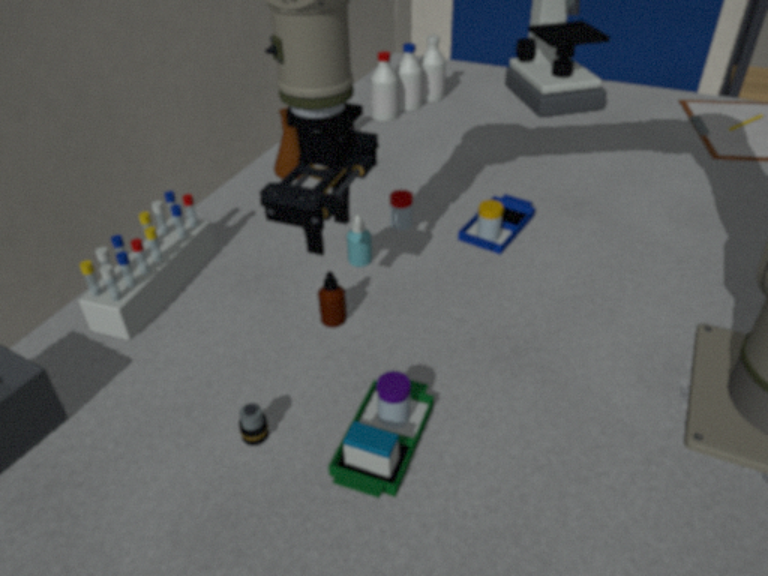

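The box stands in the green tray's black compartment (372, 450). Descending over the amber bottle (332, 300).

drive_tool(motion=[[[-0.2,0,1.5],0,7],[[-0.2,0,4],0,7],[[-0.2,0,7],0,7],[[-0.2,0,9.5],0,7],[[-0.2,0,11.5],0,7],[[-0.2,0,12.3],0,7],[[-0.2,0,12.3],0,7],[[-0.2,0,12.3],0,7]])

```text
t: 23.12
tcp_pos: [0.6039, 0.0765, -0.0067]
tcp_rot: [-0.03, 1.0, 0.0, 0.0]
wrist_force: [0.3, 0.6, 1.0]
finger_gap: 0.802
```

drive_tool(motion=[[[0,0,0],0,3],[[0,0,0],0,3],[[0,0,0],0,3],[[0,0,0],0,3],[[0,0,0],0,3],[[0,0,0],0,3],[[0,0,0],0,3],[[0,0,0],0,3]], grip_force=20)

```text
t: 23.78
tcp_pos: [0.6042, 0.0755, -0.007]
tcp_rot: [-0.029, 1.0, 0.0, 0.0]
wrist_force: [-1.2, -0.1, 3.4]
finger_gap: 0.449
```

```bash
python3 go.py
```

```text
t 23.78 pos [ 0.6042  0.0755 -0.007 ] jaw yaw 93.4 gap mm 39.1 F [-1.2 -0.1  3.4] j7 1.63
```

drive_tool(motion=[[[0,0,-1],0,3],[[0,0,-3.5],0,3],[[0,0,-7],0,3],[[0,0,-10.5],0,3],[[0,0,-12],0,3],[[0,0,-12.5],0,3],[[0,0,-12.5],0,3],[[0,0,-12.5],0,3]])

```text
t: 24.45
tcp_pos: [0.6033, 0.0754, 0.1168]
tcp_rot: [-0.03, 1.0, -0.0, -0.001]
wrist_force: [-1.0, 0.4, -0.7]
finger_gap: 0.454
```

```bash
python3 go.py .4475,-.287,.115
```

```text
t 24.45 pos [0.6033 0.0754 0.1168] jaw yaw 93.4 gap mm 39.5 F [-1.   0.4 -0.7] j7 1.57
(0.4475, -0.287, 0.115) -> cm [ 17.69 -35.26   0.2 ]
```

drive_tool(motion=[[[1.2,-2.4,0],2,3],[[2.8,-5.6,0],4,3],[[4.5,-9,0],6,3],[[6.2,-12.4,0],8,3],[[8,-15.9,0],10,3],[[9.7,-19.4,0],12,3],[[11.4,-22.8,0],14,3],[[12.5,-25,0],15,3],[[12.5,-25,0],15,3],[[12.5,-25,0],15,3]])

```text
t: 25.28
tcp_pos: [0.4924, -0.1825, 0.1163]
tcp_rot: [0.103, 0.995, -0.0, -0.001]
wrist_force: [0.5, 1.2, -0.9]
finger_gap: 0.453
```

```bash
python3 go.py .4475,-.287,.115
```

```text
t 25.28 pos [ 0.4924 -0.1825  0.1163] jaw yaw 78.2 gap mm 39.4 F [ 0.5  1.2 -0.9] j7 1.75
(0.4475, -0.287, 0.115) -> cm [  2.26 -11.15   0.14]
```

drive_tool(motion=[[[0.4,-2,0],0,3],[[1.1,-5.2,0],0,3],[[1.7,-8.5,0],0,3],[[2.2,-10.6,0],0,3],[[2.3,-11.1,0],0,3],[[2.3,-11.1,0],0,3],[[2.3,-11.1,0],0,3],[[2.3,-11.1,0],0,3]])

```text
t: 25.95
tcp_pos: [0.45, -0.2835, 0.1171]
tcp_rot: [0.1, 0.995, 0.0, -0.0]
wrist_force: [0.2, -0.5, -0.7]
finger_gap: 0.454
```

```bash
python3 tip.py tip6.png; python3 go.py .4475,-.287,-.003
```

```text
tcp [ 0.45   -0.2835  0.1171] tip low z [0.127  0.1287] n 444
finger tool-x [0.0111 0.0196] tool-y [-0.0286 -0.0004] 15
finger tool-x [-0.0104  0.0194] tool-y [0.0027 0.0296] 145
t 26.0 pos [ 0.45   -0.2837  0.1172] jaw yaw 78.5 gap mm 39.5 F [-0.5  0.9 -0.9] j7 1.99
(0.4475, -0.287, -0.003) -> cm [ 0.17 -0.38 12.02]
```

View pics/tip6.png

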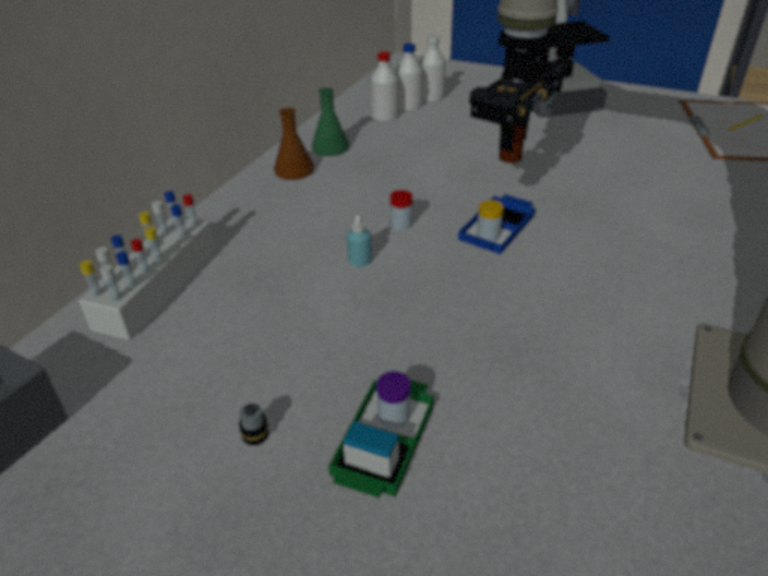

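The amber bottle hangs upright above the blue tray (511, 150). Lowering.

drive_tool(motion=[[[0.2,-0.3,1.2],0,3],[[0.2,-0.3,3.5],0,3],[[0.2,-0.3,6],0,3],[[0.2,-0.3,8.2],0,3],[[0.2,-0.3,9.6],0,3],[[0.2,-0.3,10.2],0,3],[[0.2,-0.3,10.2],0,3],[[0.2,-0.3,10.2],0,3]])

```text
t: 26.67
tcp_pos: [0.4465, -0.2881, 0.0157]
tcp_rot: [0.101, 0.995, -0.0, -0.0]
wrist_force: [0.3, -0.0, -0.3]
finger_gap: 0.451
```

```bash
python3 go.py .4475,-.287,-.0035
```

```text
t 26.67 pos [ 0.4465 -0.2881  0.0157] jaw yaw 78.4 gap mm 39.2 F [ 0.3 -0.  -0.3] j7 2.1
(0.4475, -0.287, -0.0035) -> cm [-0.07  0.13  1.92]
```

drive_tool(motion=[[[0,0.1,0.6],0,3],[[0,0.1,1.1],0,3],[[0,0.1,1.5],0,3],[[0,0.1,1.7],0,3],[[0,0.1,1.8],0,3],[[0,0.1,1.9],0,3],[[0,0.1,1.9],0,3]])

```text
t: 27.25
tcp_pos: [0.4466, -0.2872, -0.0034]
tcp_rot: [0.101, 0.995, 0.0, -0.0]
wrist_force: [0.5, -0.2, -1.2]
finger_gap: 0.45
```

```bash
python3 go.py
```

```text
t 27.25 pos [ 0.4466 -0.2872 -0.0034] jaw yaw 78.4 gap mm 39.2 F [ 0.5 -0.2 -1.2] j7 2.11
```

drive_tool(motion=[[[0,0,0.05],0,3],[[0,0,0.05],0,3],[[0,0,0.05],0,3]])

```text
t: 27.5
tcp_pos: [0.4468, -0.2872, -0.0037]
tcp_rot: [0.101, 0.995, 0.0, 0.0]
wrist_force: [-0.2, -0.4, -0.0]
finger_gap: 0.451
```

drive_tool(motion=[[[0,0,0],0,4.3],[[0,0,0],0,4.7],[[0,0,0],0,5.2],[[0,0,0],0,5.4],[[0,0,0],0,5.4],[[0,0,-1.5],0,5.4],[[0,0,-4.5],0,5.4],[[0,0,-8],0,5.4],[[0,0,-11],0,5.4],[[0,0,-14],0,5.4]])

```text
t: 28.33
tcp_pos: [0.4464, -0.2873, 0.1378]
tcp_rot: [0.102, 0.995, -0.0, 0.0]
wrist_force: [0.9, 0.7, 0.2]
finger_gap: 0.622
```

drive_tool(motion=[[[0,1,-3],0,5.4],[[0,3,-6],0,5.4],[[-2,7,-6],0,5.4],[[-2,11,-6],0,5.4],[[-2,15,-6],0,5.4],[[-2,19,-6],0,5.4],[[-2,23,-6],0,5.4],[[-2,26,-6],0,5.4],[[-2,26,-6],0,5.4],[[-2,26,-6],0,5.4]])

```text
t: 29.17
tcp_pos: [0.5187, -0.0348, 0.196]
tcp_rot: [0.099, 0.995, -0.0, -0.0]
wrist_force: [0.6, -0.5, -0.8]
finger_gap: 0.615
```

```bash
python3 go.py
python3 - <<'E'
import pickle,numpy as np,cv2
from m import cloud
from scipy.optimize import least_squares
from workcell import vision
C={}
for n in("top","side"):
    C[n]=vision.grab_frame(n);cv2.imwrite(f"pics/{n}9.png",cv2.resize(C[n]["color"][:,:,::-1],None,fx=1.5,fy=1.5))
CL={n:cloud(f) for n,f in C.items()}
g=dict(purple=(.446,.213,20),amber=(.447,-.287,20),yellow=(.459,-.22,20),clear=(.634,-.072,20),red=(.614,-.198,20),lens=(.591,.304,17))
for n,(x,y,R) in g.items():
    for c in CL:
        Q=CL[c].reshape(-1,3);d=np.hypot(Q[:,0]-x,Q[:,1]-y)
        q=Q[(d<.03)&(Q[:,2]>.024)&(Q[:,2]<(.044 if R==20 else .03))]
        t=Q[(d<.026)&(Q[:,2]>(.045 if n in("amber","clear","lens") else .058))]
        if len(q)>12:
            s=least_squares(lambda p:np.hypot(q[:,0]-p[0],q[:,1]-p[1])-R/1000,[x,y],loss="soft_l1",f_scale=.002).x.round(4)
        else: s=None
        if len(t)>5: print(n,c,"body",s,"top",np.round(cv2.minEnclosingCircle(t[:,:2].astype(np.float32))[0],4),"zmax",np.percentile(t[:,2],98).round(4))
        else: print(n,c,s,"occluded")
for c in CL:
    Q=CL[c].reshape(-1,3);q=Q[(abs(Q[:,0]-.4415)<.045)&(abs(Q[:,1]-.2815)<.035)&(Q[:,2]>.038)]
    if len(q):print("box",c,cv2.minAreaRect(q[:,:2].astype(np.float32)*1000),np.percentile(q[:,2],[5,50,95]).round(4))
E
```

```text
t 29.17 pos [ 0.5187 -0.0348  0.196 ] jaw yaw 78.6 gap mm 53.5 F [ 0.6 -0.5 -0.8] j7 1.4
purple top body [0.4457 0.2138] top [0.4463 0.2129] zmax 0.0681
purple side body [0.4463 0.2124] top [0.4457 0.2139] zmax 0.067
amber top body [ 0.4462 -0.2867] top [ 0.4461 -0.2857] zmax 0.0888
amber side body [ 0.4471 -0.2875] top [ 0.4467 -0.2815] zmax 0.0898
yellow top body [ 0.4586 -0.2192] top [ 0.4584 -0.2188] zmax 0.0671
yellow side body [ 0.4591 -0.2201] top [ 0.4587 -0.2173] zmax 0.0676
clear top None occluded
clear side body [ 0.6347 -0.0725] top [ 0.6331 -0.0697] zmax 0.0865
red top body [ 0.6136 -0.1978] top [ 0.6125 -0.1973] zmax 0.0647
red side body [ 0.6146 -0.1988] top [ 0.6112 -0.1972] zmax 0.0637
lens top body [0.5923 0.3082] top [0.5901 0.3044] zmax 0.0517
lens side body [0.5929 0.3026] top [0.59   0.3049] zmax 0.0516
box top ((442.9764404296875, 282.73638916015625), (55.83380126953125, 31.571104049682617), 1.399247407913208) [0.0419 0.0459 0.0494]
box side ((442.7505187988281, 283.5699157714844), (56.70931625366211, 31.570323944091797), 2.728872776031494) [0.0405 0.0466 0.0485]
```

View pics/side9.png

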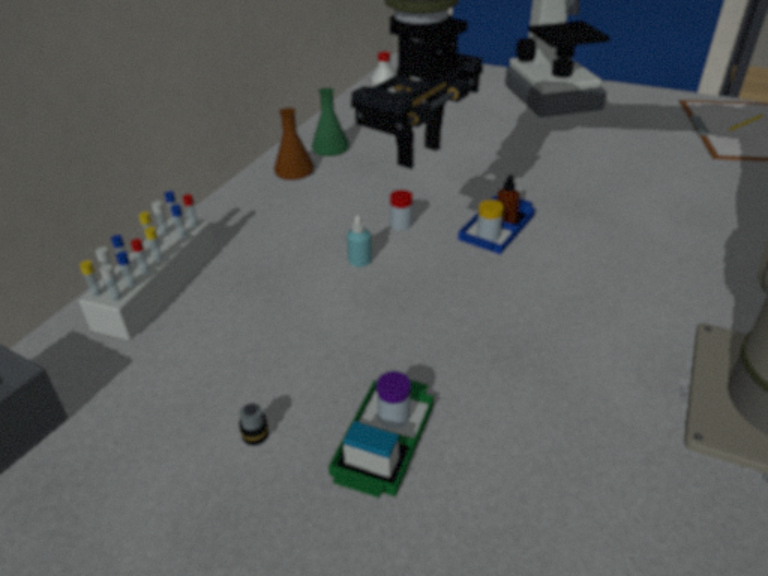

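View pics/top9.png

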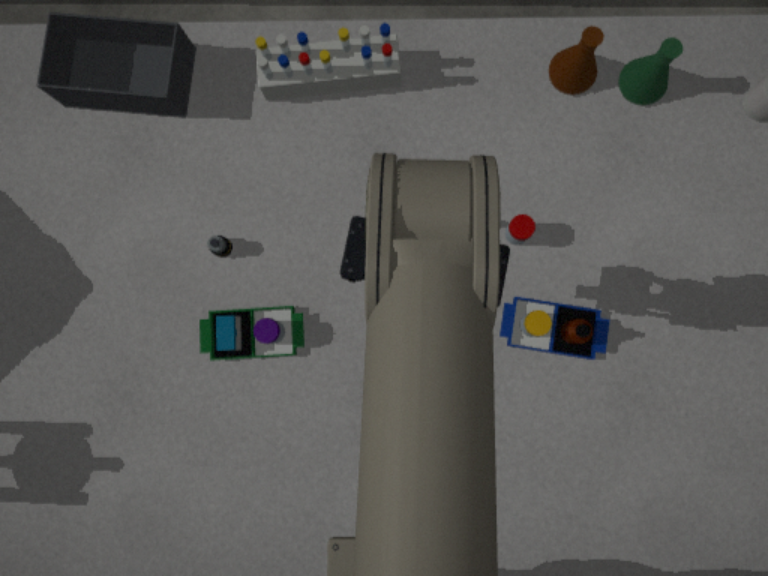

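All four items are in place and the other three have not moved. One last check on tilt before I hand in.

Run:
```python
import numpy as np
from m import cloud
from workcell import vision,r
for n in("top","side"):
    f=vision.grab_frame(n);Q=cloud(f).reshape(-1,3);col=f["color"].reshape(-1,3).astype(int)
    for k,(x,y,a,b,lo) in dict(box=(.443,.283,.025,.012,.042),purple=(.446,.213,.015,.015,.06),yellow=(.459,-.219,.015,.015,.06)).items():
        q=Q[(abs(Q[:,0]-x)<a)&(abs(Q[:,1]-y)<b)&(Q[:,2]>lo)]
        A=np.c_[q[:,:2]-[x,y],np.ones(len(q))];s=np.linalg.lstsq(A,q[:,2],rcond=None)[0];print(n,k,len(q),"slopes",s[:2].round(3),"z",s[2].round(4))
    q=Q[np.hypot(Q[:,0]-.4465,Q[:,1]+.287)<.03];print("amber zmax",np.nanmax(q[:,2]).round(4), "bulb xy",np.median(q[q[:,2]>.075],0).round(4))
```

```text
top box 194 slopes [-0.009  0.018] z 0.0462
top purple 160 slopes [-0.006  0.024] z 0.064
top yellow 157 slopes [0.005 0.024] z 0.0637
amber zmax 0.0929 bulb xy [ 0.4461 -0.284   0.0866]
side box 340 slopes [-0.006 -0.008] z 0.0471
side purple 207 slopes [-0.011  0.001] z 0.065
side yellow 77 slopes [-0.017 -0.   ] z 0.065
amber zmax 0.0916 bulb xy [ 0.4457 -0.2824  0.0808]
```

All upright and flat (slopes no more than 0.024).

```bash
python3 -c "
from workcell import r
print(r.job_done())"
```

```text
the job is handed in; nothing more can be done
None
```

Both kits are made up and the job is handed in, at about 29 s of the 112 s allowed; no verdict is reported.

**Blue tray:** the yellow-capped pot stands in the white compartment and the amber bottle in the black one.

**Green tray:** the purple-capped pot stands in the white compartment and the cover-glass box in the black one.

**Last checks:**
- **Position:** all four items measured within about 3 mm of their compartment centres, at the right height for standing on the tray floor.
- **Upright:** the tops of both pots and the box are level, with slopes of 0.024 or less. The amber bottle has no flat top, so I judged it by its height and its bulb, which sits over the body to within about 5 mm.
- **Stock left standing:** the red pot and clear bottle measured within about 3 mm of their starting spots. The lens body measured 1–2 mm off, with its top in place. The arm hid the clear bottle from the top camera, so that reading is from the side camera only.
- **Forces:** the largest wrist reading was 12.6 N, when setting down the box.

**What disagreed:** the real fingertips measured about 34 mm higher than the reported TCP. The first try at the box therefore closed just above it, without moving it. I found this in the depth image and corrected for it on the box and the amber bottle. Both pots had already been placed by then, so they must have been gripped only near the top of their caps, but they stayed in the grip and were set down cleanly.

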